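Press a rack-rail pin home with the bench locking pliers

TASK

In the blue bench-mounted locking pliers, slide the pine bottle-rack rail along its bed until it sits fully home against the yellow stop, squeeze the red handle down over centre so that the pliers lock by themselves and press the brass pin fully home, and let go. Then flick the yellow release lever down so that the jaw springs wide open, and leave the rail home against the stop with its pin pressed in. Work by feel and gently: do not ram the stop, do not lean on the handle or the lever once they are down, and leave the other things on the bench where they are.

Things in the scene. Friction and masses are not known exactly. Their poses are not given: they have to be found in the camera images.
- press: Locking pliers on a blue base 12 mm thick, bolted down. Origin: on the table, below the centre of the jaw's round pad. x runs along the rail's bed (top of the base, z = 12 mm) to the yellow stop, whose face is at x = +25 mm; z up; handles reach out along -y. Cheeks at y = -25 to -93, x within 20 mm, up to z = 128 mm. Over 26 N from the fingers on any part is too rough.
- stop: Yellow stop on the bed, 36 mm wide, 28 high; origin: foot of the face that the rail meets; axes as the pliers'. Over 30 N of the rail on it is ramming. Before it two guides, 27 mm apart, 14 mm high, run from x = -60 to +20 mm of the pliers' frame; behind them (x = -195 to -60) the bed is a bare strip 62 mm wide.
- rail: Loose pine rail in the bed, 0.12 kg, 150 long (x) x 24 (y) x 34 mm high, a 15 mm deep bottle hollow on top from x = -20 to +30 mm. Origin: centre of the underside. Its +x end is between the guides, 30 to 55 mm short of the stop. Home = that end touches the stop (within 1.5 mm): origin at x = -50 mm of the pliers' frame, pin under the pad.
- rail_center (a point): Centre of the rail, 17 mm above its underside.
- rail_tail (a point): Middle of the rail's plain full-height tail block (55 mm long): 25 mm from the end face that looks away from the stop, 17 mm above the bed. The tail can be gripped across its 24 mm, or its end face pushed; either way it slides with about 1 N.
- pin_top (a point): Top centre of the brass pin's round head (20 mm across, 4 mm thick), on the rail's middle line, 125 mm from its tail end face. It is up to 10 mm above the rail before pressing and 4 mm when home.
- pin (a joint): How far (m) the brass pin is pressed into the rail: starts at 0 to 0.0015; 0.006 = fully home, head on the wood. It takes about 32 N on the pin; the pliers multiply the hand's force.
- handle (a joint): Angle of the red upper handle, rad: 0 = open (held by a spring, sloping up 0.61 rad), grows as squeezed down; level at 0.61. Axis along the pliers' x at about y = -35, z = 116 mm. Onto a pin it takes up to about 14 N at handle_pad, goes light, snaps over centre and stays locked hard on its stop. The adjusting screw is set anew each time: it locks anywhere from 0.52 to 0.70. With no pin it springs back.
- handle_pad (a point): Point to press: top of the red handle (22 mm wide, 13 thick, red part 84 long), on its middle line, 115 mm from the pivot, 15 mm from its free end; moves with the handle. Locked, it is at about y = -150, z = 112 to 133 mm of the pliers' frame, stiff to push on.
- lever (a joint): Angle of the yellow release lever, rad: 0 = at rest (level), grows as its tab is pressed down, 0.38 = end stop. With the pliers locked, about 0.05 to 0.33 (under 12 N) lifts the handle back over centre; handle and jaw then spring open. A spring returns the lever when let go.
- lever_tab (a point): Point to press: top of the yellow tab (20 mm wide, 46 long), 72 mm outside its pivot, beyond the end of the red handle; at rest at y = -212, z = 98.5 mm of the pliers' frame; about 26 mm of downward travel to the end stop. Its axes are the lever's.
- spare_rail: A spare pine rail, 150 mm long, lying on the bench; leave alone.
- wine: A standing green wine bottle, 290 mm tall, 74 mm across; leave alone.
- can_a: A drink can, 115 mm tall; leave alone.
- can_b: A drink can, 115 mm tall; leave alone.
- glue: A white glue bottle, 130 mm tall; leave alone.
- mallet: A hammer lying on the bench; leave alone.
- pin_tray: A grey tray of spare pins, 100 x 140 x 30 mm; leave alone.
Mind the look-alikes: they are no part of the job. Leave any black or green look-alike of the rail alone.

How it is judged (in metres and radians):
On the way, in this order (a step that is already met when the one before it is completed fails the run):
1. the rail is fully home against the stop (within 1.5 mm), its pin still standing up (x of pin_top in the frame of press between -0.0015 and 0.003 m and y of pin_top in the frame of press between -0.004 and 0.004 m and z of rail_center in the frame of press below 0.032 m and value of joint pin below 0.003 m), for 0.2 s.
2. the pliers are locked by themselves: handle down past centre with nothing pressing it, rail home, pin fully in (x of pin_top in the frame of press between -0.0025 and 0.003 m and y of pin_top in the frame of press between -0.004 and 0.004 m and z of rail_center in the frame of press below 0.032 m and value of joint handle above 0.5 rad and value of joint pin above 0.0045 m and contact force between the fingers and press below 0.5 N), for 0.3 s.
3. the release lever is pressed down (value of joint lever above 0.03 rad), for 0.02 s.
At the end, for the whole second after the job is handed in: The rail lies in its bed at rest, home against the stop (pin within 3 mm of the pad's axis along the bed and 4 mm across), the pin is pressed in to within 1.5 mm of fully home, the handle and jaw are sprung open (handle below 0.06 rad) and the release lever is back at rest (below 0.06 rad) (x of pin_top in the frame of press between -0.003 and 0.003 m and y of pin_top in the frame of press between -0.004 and 0.004 m and z of rail_center in the frame of press below 0.032 m and value of joint pin above 0.0045 m and value of joint each of handle, lever below 0.06 rad and linear speed of rail below 0.02 m/s); the robot touches nothing.
It fails at once if the rail rams the stop with over 30 N (contact force between rail and stop above 30 N).
It fails at once if the fingers push the pliers, their handle or lever with over 26 N (contact force between the fingers and press above 26 N).
It fails at once if another thing on the bench is moved by over 20 mm (distance of any of spare_rail, wine, can_a, can_b, glue, mallet, pin_tray from where it was at the start of the episode above 0.02 m).
It also fails if it takes over 64 s, if anything falls off the work surface, if the arm or the gripper's body presses on something with over 40 N, if the wrist force passes 120 N, or if a joint passes its speed limit or range.

ROBOT

A 6-joint arm with a two-finger parallel gripper is mounted at the origin on the work surface. World frame = base frame: x ahead of the robot, y to its left, z up, the work surface at z = 0. Lengths are in mm, angles in degrees, forces in N, time in s.
With the tool pointing down it reaches from about 350 to 925 mm from the base axis. Payload 6.4 kg.
Tool frame: the origin (TCP) lies midway between the tips of the shut fingers; the grasp point (between the pads) lies 19 mm behind it (env.hold_point_z is the distance from the TCP to the grasp point, in mm); z points along the fingers, y is the line along which they close (so a half turn about z gives the same grasp; the last joint's range is limited). The gripper opens to 85 mm and grips with 20 to 120 N. Pads are 22 mm wide; open, the fingers measure 114 mm over their backs; the gripper's body (76 mm by 85 mm) begins 54 mm behind the grasp point. The pads swing forward as they close: fully open they stand 13 mm farther back than shut.
Start: joints at [63.994, 14.043, 89.255, -0, 76.702, -9.975], TCP at [179.503, 624.734, 195.09] pointing down, gripper open.
Joint ranges: [-179.41, 179.41], [-58.25, 129.5], [7.25, 145.43], [-54.29, 234.29], [11.92, 165.04], [-157.13, 157.13]. Speed limits (degrees/s): [147.25, 147.25, 180, 180, 180, 180].

INTERFACE

Orientations are given as [roll, pitch, yaw] about the fixed x, y, z axes, in that order (R = Rz(yaw) Ry(pitch) Rx(roll)).
In Python, from workcell import env gives the robot as it stands. Calls block until the motion is done:
- env.move_to(position, orientation): joint-space move of the TCP to a pose.
- env.move_l(position, velocity=150, orientation=None, stop_force=None): straight line of the TCP; orientation=None keeps the orientation; velocity is the mean speed in mm/s. With stop_force (N) it stops when the force on the tool has changed by that much, and returns True; else False.
- env.move_j(angles): joint-space move.
- env.release() and env.close_gripper(strength=None): open the fingers fully, or close them until they stop; strength is the grip in N (None keeps the last).
- env.dwell(seconds).
- env.inverse_kinematics(position, orientation): joint angles nearest the present ones, or None.
- env.state(): the state.
- env.snapshot(name): name is "scene" or "top"; returns a dict with "image" (420x560x3 uint8, blue, green, red), "fx", "fy", "cx", "cy" (pixels), "T" (4x4, takes a point from camera to world coordinates). Camera axes: x right, y up, looking along -z (the intrinsics and any distortion apply to the point x, -y, -z); pixel columns grow to the right and rows downward; lengths in mm; the calibration is good to about 2 mm. A picture is of the moment at which its call begins. There is no depth.
A pose or a line that the arm cannot do raises env.PlanningError and nothing moves.
- env.close_job(): hands the job in; it is judged then, once.
The state is a dict: "t": time; "joint_positions": joint angles; "joint_vel": joint speeds; "tau": joint torques, N m; "eef_pos": TCP position; "orientation": TCP orientation; "ft_force": force on the tool from outside, world axes, zero at the start; "wrist_torque": the same for the moment, N m; "finger_gap": finger opening in mm; "gripper_force": force on a finger pad.
Only numpy, scipy, OpenCV 4.12 (cv2) and the standard library are available. Lean on these libraries where they do the work, as an engineer would, in place of code of your own. Each camera call takes 0.05 s, during which the arm holds its last target. There are 200 camera calls.

## Working session

There is one attempt and no reset: what is moved stays moved. The work goes in short steps, each a Python script; the robot and the scene stay as the last script left them, time stands still between calls to the robot, and variables do not carry over. Pictures are saved under pics/ and viewed, at most 10 in all, crops included, and the job is handed in when it is done.

```bash
ls; mkdir -p pics
python3 - <<'E'
from workcell import env
import cv2,numpy as np
for n in("scene","top"):
    s=env.snapshot(n); cv2.imwrite(f"pics/{n}0.png",s["image"]); np.savez(f"pics/{n}0.npz",**s)
    print(n,s["fx"],s["fy"],s["cx"],s["cy"],np.round(s["T"],3).tolist(),[k for k in s])
print(env.state()["t"],env.hold_point_z)
E
```

```text
pics
scene 392.753041635825 392.753041635825 279.4634822390356 212.10400064148814 [[0.674, -0.506, 0.538, 1190.132], [0.738, 0.469, -0.485, -619.529], [-0.007, 0.724, 0.69, 955.084], [0.0, 0.0, 0.0, 1.0]] ['image', 'fx', 'fy', 'cx', 'cy', 'T']
top 454.2559778452704 454.2559778452704 277.2946255800431 203.35432602049212 [[0.002, 0.983, -0.184, 322.595], [-1.0, 0.002, 0.001, -51.533], [0.002, 0.184, 0.983, 1286.343], [0.0, 0.0, 0.0, 1.0]] ['image', 'fx', 'fy', 'cx', 'cy', 'T']
0.1 18.700000000000003
```

View pics/scene0.png

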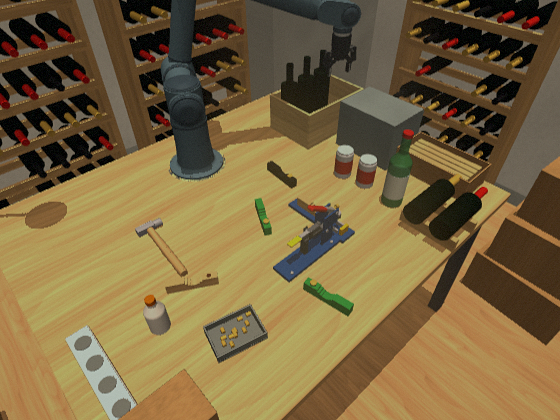

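View pics/top0.png

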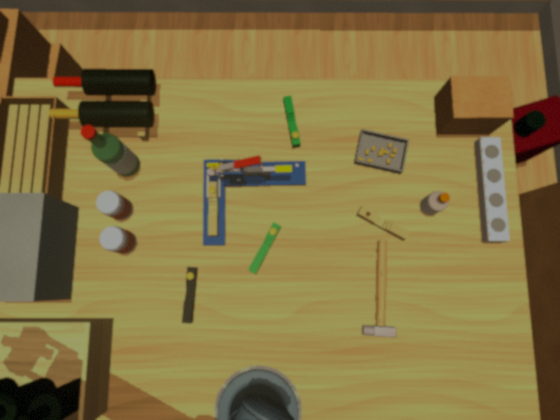

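The pliers are at about (212,170) in the top view. The bed runs down the image to (214,243) and the handles reach right to (290,170). The scene view shows them at (315,235). I'll enlarge both views.

```bash
cat > h.py <<'E'
import numpy as np,cv2
def load(n): return dict(np.load(f"pics/{n}.npz"))
def ray(s,u,v):
    T=s["T"]; d=T[:3,:3]@np.array([(u-s["cx"])/s["fx"],-(v-s["cy"])/s["fy"],-1.]); return T[:3,3],d
def onz(s,u,v,z):
    o,d=ray(s,u,v); return o+d*(z-o[2])/d[2]
def proj(s,P):
    p=s["T"][:3,:3].T@(np.asarray(P,float)-s["T"][:3,3]); return s["cx"]+s["fx"]*p[0]/-p[2], s["cy"]-s["fy"]*p[1]/-p[2]
E
python3 - <<'E'
from h import *
t=load("top0");c=load("scene0")
a=cv2.resize(t["image"][150:255,190:320],None,fx=6,fy=5.7,interpolation=cv2.INTER_CUBIC)
a=cv2.resize(t["image"][150:250,195:315],(720,600),interpolation=cv2.INTER_CUBIC);cv2.imwrite("pics/ct.png",a)
b=cv2.resize(c["image"][190:285,265:365],(630,598),interpolation=cv2.INTER_CUBIC);cv2.imwrite("pics/cs.png",b)
hsv=cv2.cvtColor(t["image"],cv2.COLOR_BGR2HSV)
m=cv2.inRange(hsv,(105,90,40),(125,255,255)); m[:, :195]=0;m[:,315:]=0;m[:150]=0;m[255:]=0
ys,xs=np.nonzero(m)
print(xs.min(),xs.max(),ys.min(),ys.max())
# edge lines: strip left/right edges below row 190, arm top/bottom for cols>240
rows=np.arange(192,240); L=[xs[ys==r].min() for r in rows];R=[xs[ys==r].max()+1 for r in rows]
cols=np.arange(235,300);U=[ys[xs==k].min() for k in cols];D=[ys[xs==k].max()+1 for k in cols]
def fit(a,b): return np.polyfit(a,b,1)
fl=fit(rows,L);fr=fit(rows,R);fu=fit(cols,U);fd=fit(cols,D)
for r in(195,237): print([np.round(onz(t,np.polyval(f,r)-.5,r,12),1).tolist() for f in(fl,fr)])
for k in(240,300): print([np.round(onz(t,k,np.polyval(f,k)-.5,12),1).tolist() for f in(fu,fd)])
print("ends",onz(t,214,ys.max()+.5,12),onz(t,xs.max()+.5,172,12),onz(t,240,ys.min()-.5,12))
E
```

```text
204 304 161 243Traceback (most recent call last):
  File "<stdin>", line 12, in <module>
    return umr_minimum(a, axis, None, out, keepdims, initial, where)
ValueError: zero-size array to reduction operation minimum which has no identity
```

View pics/ct.png

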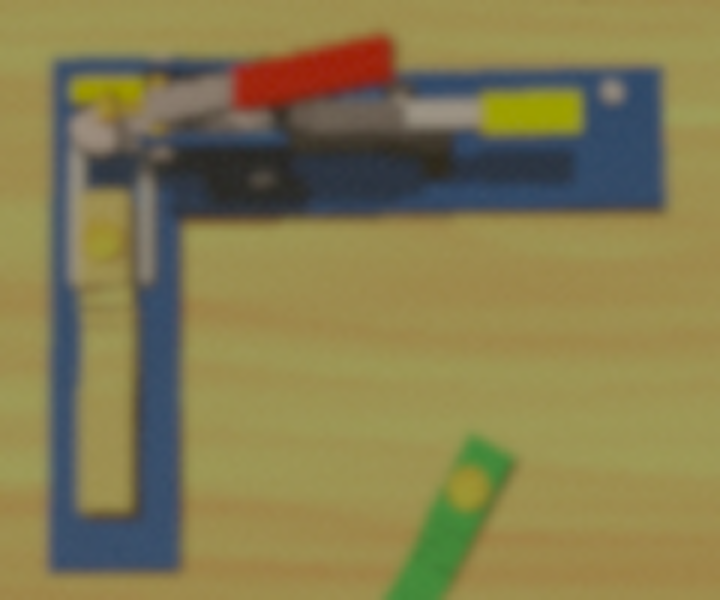

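View pics/cs.png

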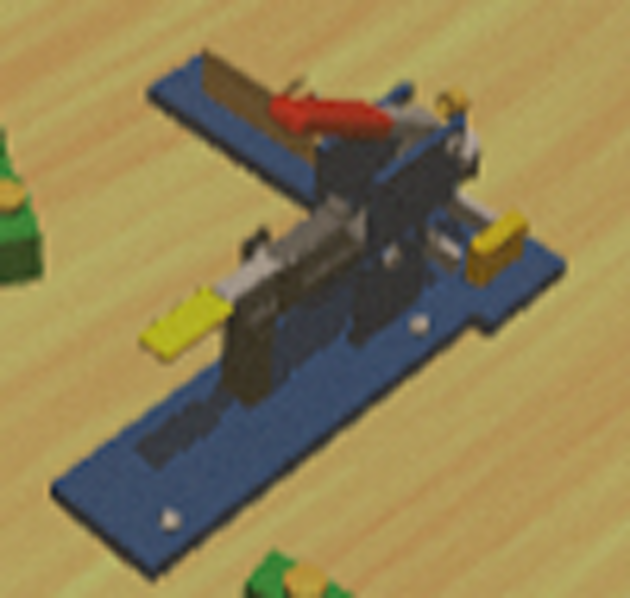

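The crops show these features:
- **Top crop:** strip corners near (50,571) and (181,571), rail tail end at (78–134,515), stop at (70–143,76–102), tab at (482–583,91–134).
- **Scene crop:** tab at (140–230,290–360), stop face foot near (470,280).

```bash
cat >> h.py <<'E'
def ct(x,y): return 195+(x+.5)/6-.5,150+(y+.5)/6-.5
def cs(x,y): return 265+(x+.5)/6.3-.5,190+(y+.5)/6.295-.5
def tri(a,pa,b,pb):
    A=[];r=[]
    for s,p in((a,pa),(b,pb)):
        o,d=ray(s,*p);d=d/np.linalg.norm(d);P=np.eye(3)-np.outer(d,d);A.append(P);r.append(P@o)
    return np.linalg.lstsq(np.vstack(A),np.hstack(r),rcond=None)[0]
E
python3 - <<'E'
from h import *
np.set_printoptions(precision=1,suppress=True)
t=load("top0");c=load("scene0")
for n,z,p in[("stripBL",12,(50,571)),("stripBR",12,(181,571)),("stripL_top",12,(54,62)),("innercorner",12,(181,214)),("armRT",12,(663,68)),("armRB",12,(663,210)),
 ("railtailL",46,(78,514)),("railtailR",46,(134,514)),("railL mid",46,(81,300)),("railR mid",46,(136,300)),("pin",52,(102,240)),("stopL",40,(70,102)),("stopR",40,(143,102)),("tab c",98.5,(533,112)),("tabL",98.5,(482,112)),("tabR",98.5,(583,112))]:
    print(n,onz(t,*ct(*p),z))
print("scene armcorners",onz(c,*cs(52,490),12),onz(c,*cs(153,576),12),"stop side",onz(c,*cs(566,265),12), "railend stripcorners",onz(c,*cs(150,92),12),onz(c,*cs(205,50),12))
hs=lambda s:cv2.cvtColor(s["image"],cv2.COLOR_BGR2HSV)
def cen(s,lo,hi,x0,x1,y0,y1):
    m=cv2.inRange(hs(s),lo,hi);k=np.zeros_like(m);k[y0:y1,x0:x1]=m[y0:y1,x0:x1];M=cv2.moments(k,True);return M["m10"]/M["m00"],M["m01"]/M["m00"],M["m00"]
yl=((24,170,90),(36,255,255));
a=cen(t,*yl,272,297,160,177);b=cen(c,*yl,284,304,233,250);print(a,b,"tab tri",tri(t,a[:2],c,b[:2]))
rd=((0,170,80),(8,255,255))
a=cen(t,*rd,230,265,150,172);b=cen(c,*rd,305,330,200,215);print(a,b,"red",tri(t,a[:2],c,b[:2]))
E
```

```text
stripBL [441.9 155.3  12. ]
stripBR [442.1  94.1  12. ]
stripL_top [688.4 161.3  12. ]
innercorner [613.2  98.   12. ]
armRT [ 686.1 -133.6   12. ]
armRB [ 615.6 -132.9   12. ]
railtailL [464.8 137.9  46. ]
railtailR [464.9 112.3  46. ]
railL mid [564.4 139.5  46. ]
railR mid [564.5 114.   46. ]
pin [591.6 129.7  52. ]
stopL [660.9 148.4  40. ]
stopR [660.9 114.   40. ]
tab c [640.8 -69.3  98.5]
tabL [640.8 -46.4  98.5]
tabR [640.9 -91.8  98.5]
scene armcorners [ 621.1 -135.9   12. ] [ 690.9 -135.1   12. ] stop side [692.6 161.1  12. ] railend stripcorners [446.7  93.5  12. ] [442.2 141.2  12. ]
(282.92134831460675, 168.47191011235955, 89.0) (294.14285714285717, 240.75324675324674, 77.0) tab tri [640.8 -67.8  96.9]
(246.51891891891893, 161.97837837837838, 185.0) (316.25, 207.6875, 80.0) red [637.6  24.9 169.2]
```

```bash
cat >> h.py <<'E'
O=np.array([638.5,128.5,0.]); YAW=0.8
def W(p,O=O):
    a=np.radians(YAW);R=np.array([[np.cos(a),-np.sin(a),0],[np.sin(a),np.cos(a),0],[0,0,1]]);return (O+R@np.asarray(p,float)).tolist()
E
python3 - <<'E'
from h import *; from workcell import env
np.set_printoptions(precision=1,suppress=True)
s=env.state();print(s["orientation"],s["ft_force"],s["t"])
env.close_gripper(40)
env.move_l([180,560,330],300)
for o in([180,0,YAW],[180,0,180+YAW]):
    print(o,env.inverse_kinematics(W([-215,0,150]),o))
o=[180,0,YAW]
env.move_to(W([-215,0,150]),o)
env.move_l(W([-215,0,24]),200)
s=env.state();print(s["eef_pos"],s["ft_force"],s["t"],s["finger_gap"])
p=env.snapshot("scene");cv2.imwrite("pics/s1.png",cv2.resize(p["image"][150:300,220:400],(720,600)))
E
```

```text
[-179.9   -0.   164. ] [-0.1 -0.4 -0.2] 0.1
[180, 0, 0.8] [  1.7 -12.6 121.   -0.   71.5  90.9]
[180, 0, 180.8] [  1.7 -12.6 121.    0.   71.5 -89.1]
[424.5 125.7  24.9] [ 0.3  0.2 -0.1] 4.2167 -0.07937849396947409
```

View pics/s1.png

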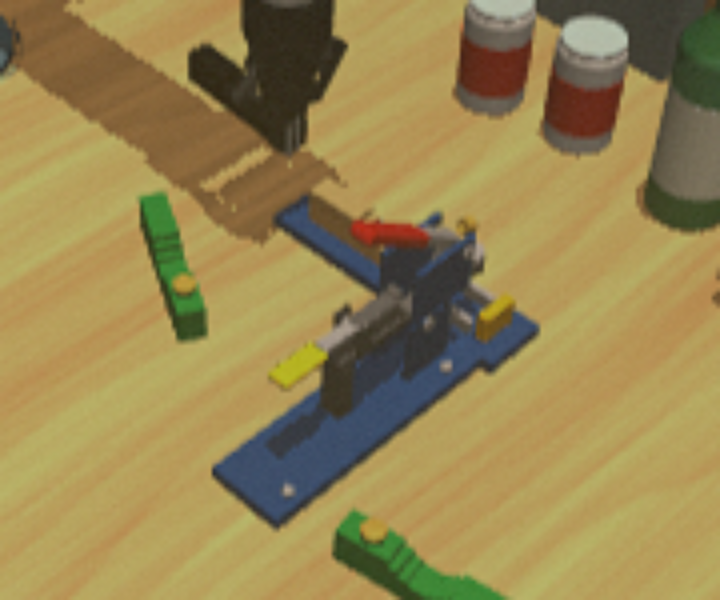

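The closed fingers at (290,145) stand just behind the rail's tail, in line with it. Next I'll push by feel.

Run:
```python
from h import *; from workcell import env
np.set_printoptions(precision=1,suppress=True)
f0=env.state()["ft_force"].copy() if hasattr(env.state()["ft_force"],"copy") else env.state()["ft_force"]
env.move_l(W([-165,0,24]),80,stop_force=8)
s=env.state();print(s["eef_pos"],s["ft_force"])
hit=env.move_l(W([-118,0,24]),20,stop_force=5)
s=env.state();print(hit,s["eef_pos"],s["ft_force"],s["t"])
env.dwell(.3);print(env.state()["ft_force"])
p=env.snapshot("top");cv2.imwrite("pics/t2.png",cv2.resize(p["image"][150:250,195:315],(720,600),interpolation=cv2.INTER_CUBIC))
```

```text
[473.1 126.2  23.8] [0.2 0.7 0.2]
False [520.5 126.8  24. ] [-0.3 -0.   0.6] 7.5417
[ 0.  -0.9  0.2]
```

View pics/t2.png

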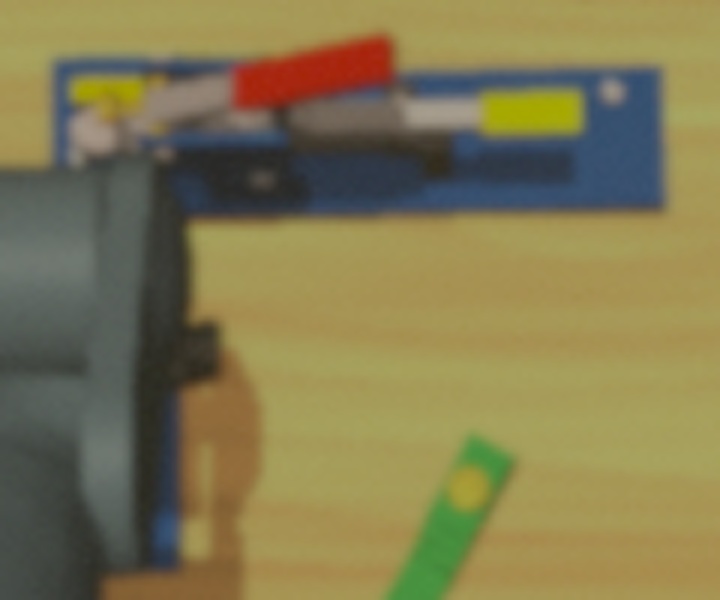

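The arm covers the rail in this view, and no stop has been felt yet. I'll keep pushing gently.

Run:
```python
from h import *; from workcell import env
np.set_printoptions(precision=1,suppress=True)
hit=env.move_l(W([-98,0,24]),15,stop_force=5)
s=env.state();print(hit,s["eef_pos"],s["ft_force"],s["t"])
p=env.snapshot("scene");cv2.imwrite("pics/s2.png",cv2.resize(p["image"][170:270,270:390],(720,600),interpolation=cv2.INTER_CUBIC))
```

```text
False [540.4 127.1  24. ] [-0.4  0.1 -0.4] 9.375
```

View pics/s2.png

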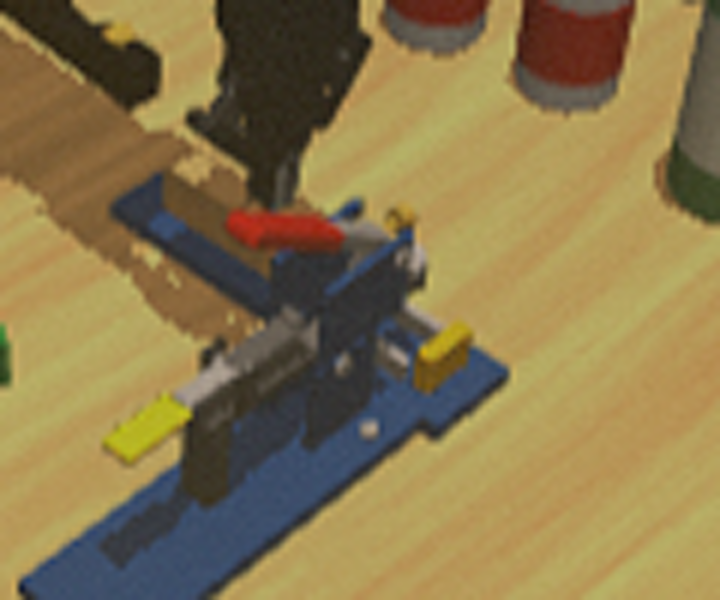

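Run:
```python
from h import *; from workcell import env
c=load("scene0");t=load("top0")
print("expect s1 tip (292,186):",proj(c,[424.5,125.7,24.9]),"s2 tip:",proj(c,[540.4,127.1,24]), "tail top centre",proj(c,[465,125,46]),proj(c,[465,125,12]))
p=env.snapshot("scene")
a=cv2.resize(p["image"][160:235,270:360],(720,600),interpolation=cv2.INTER_CUBIC);cv2.imwrite("pics/s3.png",a)
q=lambda P:tuple(int(v) for v in ((proj(c,P)[0]-270+.5)*8,(proj(c,P)[1]-160+.5)*8))
cv2.circle(a,q([540.4,127.1,24]),4,(0,255,0),2);cv2.circle(a,q([465,125,46]),4,(255,0,255),2);cv2.imwrite("pics/s3.png",a)
print(env.state()["eef_pos"],env.state()["joint_positions"])
```

```text
expect s1 tip (292,186): (np.float64(290.6902934761729), np.float64(194.39401009543826)) s2 tip: (np.float64(314.1767866540272), np.float64(210.6130786945401)) tail top centre (np.float64(298.58449185574784), np.float64(195.50532512630906)) (np.float64(298.3310719076088), np.float64(202.67998080937315))
[540.44062759 127.12539828  24.01061409] [ 1.53581925e+00  1.42377830e+01  1.08851128e+02 -1.20130977e-03
  5.69126680e+01  9.07361019e+01]
```

View pics/s3.png

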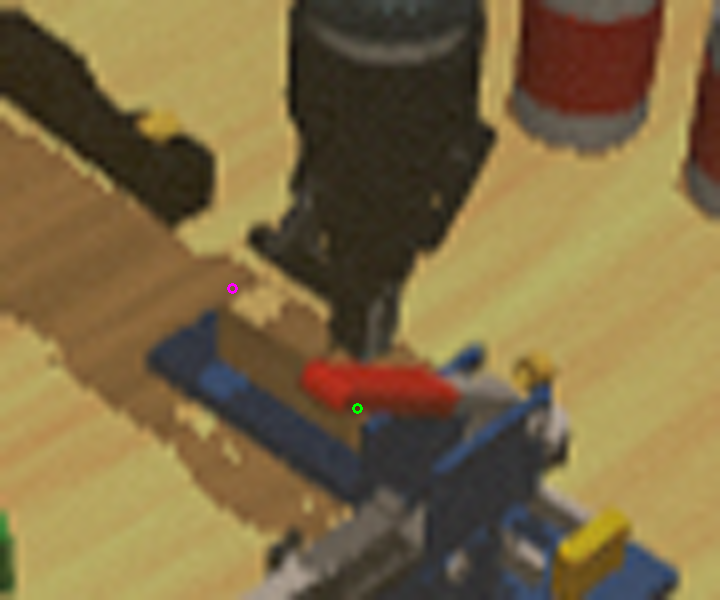

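The fingers at (375,350) are drawn higher than the TCP projects (green at 357,408), and the rail hasn't moved. So there is an offset between the tool and the cameras. I'll retreat and touch the bare bench to find it.

Run:
```python
from h import *; from workcell import env
np.set_printoptions(precision=1,suppress=True)
c=load("scene0")
x,y,z=env.state()["eef_pos"]
env.move_l([x,y,110],150); env.move_l([405,124,110],200)
print(env.move_l([405,124,15],120,stop_force=8),env.state()["eef_pos"],env.state()["ft_force"])
print(env.move_l([405,124,-45],20,stop_force=5))
s=env.state();print(s["eef_pos"],s["ft_force"],s["t"])
p=env.snapshot("scene");np.savez("pics/touch.npz",**p)
cv2.imwrite("pics/s4.png",cv2.resize(p["image"][125:225,240:360],(720,600),interpolation=cv2.INTER_CUBIC))
print(proj(c,s["eef_pos"]))
```

```text
False [405.8 124.   15.6] [ 0.4 -0.1  0. ]
True
[405.1 124.  -36.2] [-0.7  0.2  5.4] 14.2
(np.float64(286.56307276238266), np.float64(204.43297674453834))
```

View pics/s4.png

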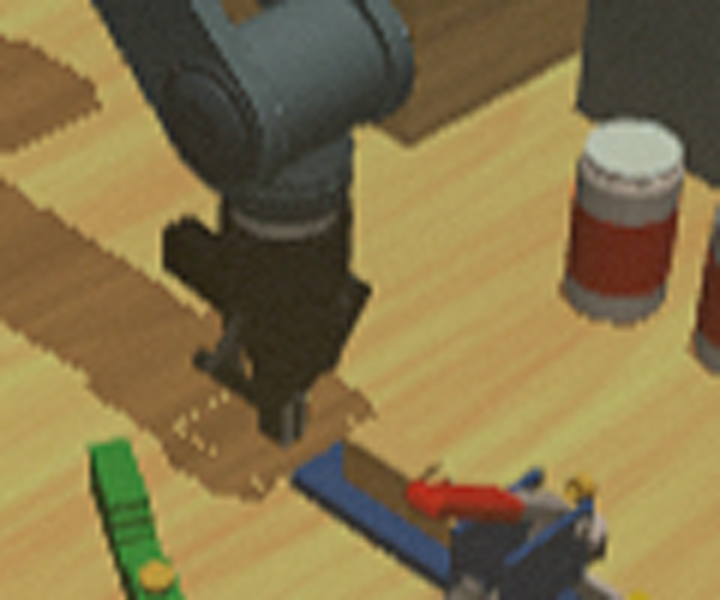

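The tips touch the bench at about (285,442) in the crop, with z reading −36. So the real tip sits about 36 mm above the reported TCP. I'll check x and y too.

Run:
```python
from h import *
c=load("touch");print(onz(c,240+(285+.5)/6-.5,125+(443+.5)/6-.5,0), proj(c,[405,124,0]))
```

```text
[411.24277245 120.55057663   0.        ] (np.float64(286.60362610731926), np.float64(197.16271746733625))
```

x and y agree, so the offset is in z only. I'll keep the tool vertical with a correction of −36 mm and redo the push.

```bash
echo 'DZ=np.array([0,0,-36.])
def V(p,O=O): return (np.array(W(p,O))+DZ).tolist()' >> h.py
python3 - <<'E'
from h import *; from workcell import env
np.set_printoptions(precision=1,suppress=True)
x,y,z=env.state()["eef_pos"]
env.move_l([x,y,-11],60)
env.move_l(V([-200,0,25]),100,stop_force=6)
hit=env.move_l(V([-118,0,25]),22,stop_force=5)
s=env.state();print(hit,s["eef_pos"],s["ft_force"],s["t"])
env.dwell(.3);print(env.state()["ft_force"],env.state()["eef_pos"])
E
```

```text
True [498.7 126.5 -11.6] [ 1.   1.1 -1. ] 17.7833
[ 0.8 -0.4 -0.3] [497.7 126.5 -12.1]
```

Run:
```python
from h import *; from workcell import env
np.set_printoptions(precision=1,suppress=True)
x,y,z=env.state()["eef_pos"]
hit=env.move_l([x+10,y+.1,z],8,stop_force=7)
s=env.state();print(hit,s["eef_pos"],s["ft_force"],s["t"])
env.dwell(.3);print(env.state()["ft_force"],env.state()["eef_pos"])
env.move_l([x-25,y,z],80); env.move_l([x-25,y,120],250)
p=env.snapshot("top");np.savez("pics/t5.npz",**p)
env.move_l([430,-60,120],300)
p=env.snapshot("top");np.savez("pics/t6.npz",**p);cv2.imwrite("pics/t6.png",cv2.resize(p["image"][150:250,195:315],(720,600),interpolation=cv2.INTER_CUBIC))
print(env.state()["t"])
```

```text
True [498.2 126.6 -12.7] [-1.3  0.1 -0.4] 18.6167
[-0.8  0.8  0.4] [497.6 126.6 -13.1]
20.95
```

View pics/t6.png

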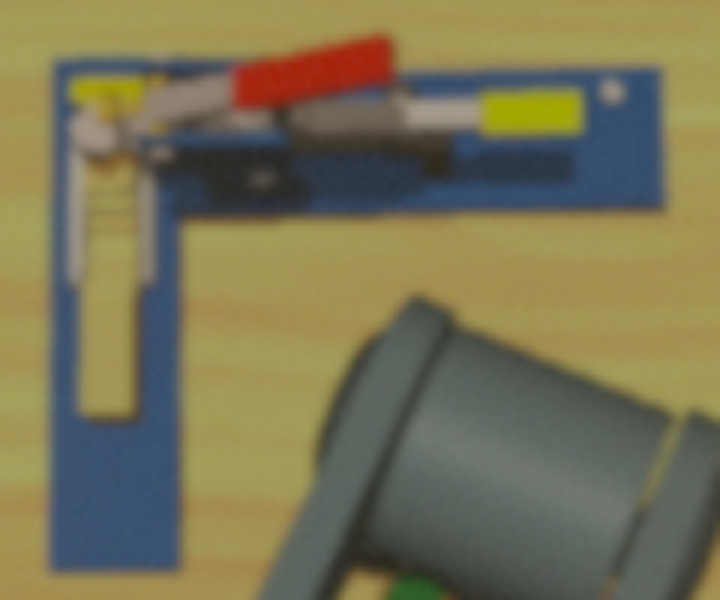

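The rail's tail has gone from row 514 to row 417 in the crop (about 45 mm), and its front end is against the stop. The pin is under the pad at (100,110). This refines the frame: origin near (635.5,129.5), yaw 1.4°. Next I'll press the handle by feel.

```bash
echo 'O[:]=[635.5,129.5,0]; YAW=1.4' >> h.py
python3 - <<'E'
from h import *; from workcell import env
np.set_printoptions(precision=1,suppress=True)
o=[180,0,YAW]
env.move_l(V([0,-119,245]),300,orientation=o)
hit=env.move_l(V([0,-119,165]),30,stop_force=4)
s=env.state();z=s["eef_pos"][2]+36;print(hit,s["eef_pos"],s["ft_force"],s["t"])
path=lambda a:(-35-107*np.cos(a)+6.5*np.sin(a),116+107*np.sin(a)+6.5*np.cos(a))
e=z-path(.61)[1]; print("e",e)
pk=0;F=0;log=[]
if hit:
  for a in np.arange(.57,-.14,-.04):
    y,zz=path(a)
    env.move_l(V([0,y,zz+e*max(a,0)/.61]),22,stop_force=max(3,20-max(F,0)))
    s=env.state();F=s["ft_force"][2];pk=max(pk,F);log.append((round(a,2),round(s["eef_pos"][2]+36,1),round(F,1)))
    if F>18 or (pk>7 and F<2.5 and a<.2): break
  print(log,s["t"])
E
```

```text
True [638.8  10.3 138.2] [-1.4  0.7  3.8] 23.9667
e -8.41750073558984
[(np.float64(0.57), np.float64(171.9), np.float64(5.0)), (np.float64(0.53), np.float64(169.5), np.float64(7.0)), (np.float64(0.49), np.float64(166.4), np.float64(7.9)), (np.float64(0.45), np.float64(162.9), np.float64(6.5)), (np.float64(0.41), np.float64(159.4), np.float64(5.1)), (np.float64(0.37), np.float64(156.0), np.float64(5.4)), (np.float64(0.33), np.float64(152.6), np.float64(6.2)), (np.float64(0.29), np.float64(149.2), np.float64(5.4)), (np.float64(0.25), np.float64(145.6), np.float64(4.7)), (np.float64(0.21), np.float64(142.0), np.float64(3.8)), (np.float64(0.17), np.float64(137.9), np.float64(3.1)), (np.float64(0.13), np.float64(133.9), np.float64(1.8))] 27.825
```

Run:
```python
from h import *; from workcell import env
np.set_printoptions(precision=1,suppress=True)
x,y,z=env.state()["eef_pos"];print(y-O[1])
log=[]
for i in range(16):
    F=env.state()["ft_force"][2]
    z-=1.5; env.move_l([x,y,z],15,stop_force=max(3,19-max(F,0)))
    s=env.state();F=s["ft_force"][2];log.append((round(s["eef_pos"][2]+36,1),round(F,1)))
    if F>13: break
print(*log,s["t"])
p=env.snapshot("scene");np.savez("pics/s7.npz",**p)
c=p;hs=cv2.cvtColor(p["image"],cv2.COLOR_BGR2HSV);m=cv2.inRange(hs,(0,170,80),(8,255,255))[195:235,295:340];ys,xs=np.nonzero(m);print(len(xs),xs.mean()+295,ys.mean()+195,ys.min()+195,ys.max()+195)
```

```text
-140.73516701899064
(np.float64(132.0), np.float64(0.6)) (np.float64(130.5), np.float64(0.0)) (np.float64(129.1), np.float64(-0.7)) (np.float64(128.0), np.float64(-0.4)) (np.float64(127.4), np.float64(4.1)) (np.float64(126.7), np.float64(8.1)) (np.float64(126.1), np.float64(11.4)) (np.float64(125.6), np.float64(16.0)) 29.8667
108 313.39814814814815 222.10185185185185 214 230
```

The force went light, then hit a hard stop at z≈126, which suggests the handle is locked. I'll let go and check that it stays down.

Run:
```python
from h import *; from workcell import env
np.set_printoptions(precision=1,suppress=True)
x,y,z=env.state()["eef_pos"]
env.move_l([x,y,z+15],40);env.move_l([x,y,z+70],200);env.dwell(.3)
print(env.state()["ft_force"])
p=env.snapshot("scene")
hs=cv2.cvtColor(p["image"],cv2.COLOR_BGR2HSV);m=cv2.inRange(hs,(0,170,80),(8,255,255))[195:235,295:340];ys,xs=np.nonzero(m);print(len(xs),xs.mean()+295,ys.mean()+195,ys.min()+195,ys.max()+195)
for s in(.61,.05): print(s,proj(p,W([0,-35-88*np.cos(s),116+88*np.sin(s)])))
env.move_l(V([0,-190,190]),200)
p=env.snapshot("scene");cv2.imwrite("pics/s8.png",cv2.resize(p["image"][170:270,270:390],(720,600),interpolation=cv2.INTER_CUBIC))
print(env.state()["t"],env.state()["eef_pos"])
```

```text
[-0.1 -0.2  0.2]
143 312.45454545454544 222.14685314685315 214 230
0.61 (np.float64(316.0211090421016), np.float64(208.81402864128953))
0.05 (np.float64(311.5865910095845), np.float64(222.5376041200246))
31.75 [640.  -60.4 153.8]
```

View pics/s8.png

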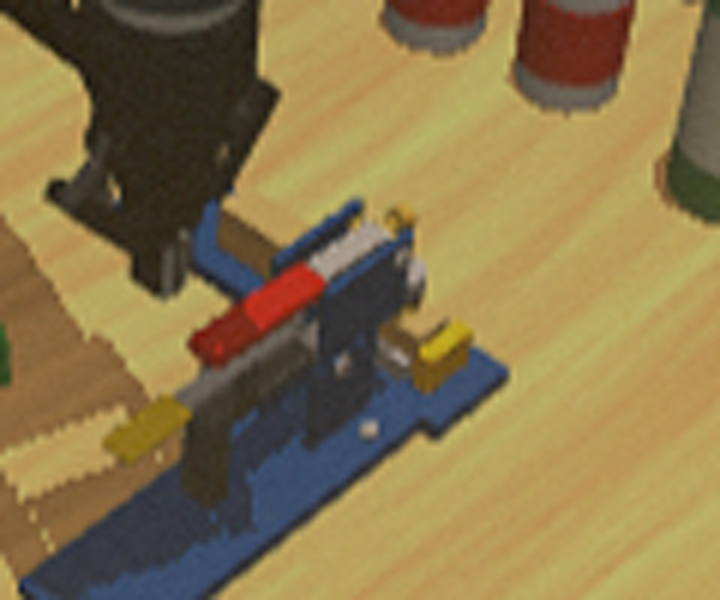

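It is locked: the red handle runs level at (200–320,270–360) with nothing touching it, the jaw is down, and the rail is at the stop. Now the lever tab, with the fingers turned 90° to keep clear of the handle when it springs up.

Run:
```python
from h import *; from workcell import env
np.set_printoptions(precision=1,suppress=True)
def red():
    p=env.snapshot("scene");hs=cv2.cvtColor(p["image"],cv2.COLOR_BGR2HSV);m=cv2.inRange(hs,(0,170,60),(8,255,255))[190:240,290:345];ys,xs=np.nonzero(m);return (len(xs),round(float(ys.mean())+190,1)) if len(xs) else (0,0)
o=[180,0,YAW+90]
env.move_l(V([0,-213,170]),120,orientation=o)
hit=env.move_l(V([0,-213,80]),30,stop_force=3)
s=env.state();x,y,z=s["eef_pos"];z0=z;print(hit,s["eef_pos"],s["ft_force"],s["t"],red())
if hit:
  log=[]
  for i in range(16):
    F=env.state()["ft_force"][2]
    z-=1.6; env.move_l([x,y,z],16,stop_force=max(3,17-max(F,0)))
    s=env.state();r=red();log.append((round(z0-s["eef_pos"][2],1),round(s["ft_force"][2],1),r))
    if (r[0]>30 and r[1]<214) or s["ft_force"][2]>15: break
  print(*log)
  env.move_l([x,y,z0+90],150); env.dwell(.3); print(red(),env.state()["t"])
```

```text
True [640.7 -83.   49.6] [0.6 0.1 3. ] 35.9333 (142, 221.7)
(np.float64(1.4), np.float64(4.1), (145, 221.6)) (np.float64(3.3), np.float64(3.4), (93, 208.2))
(85, 207.9) 37.7083
```

The handle sprang open: the red centroid rose from row 222 to 208. I've used up my picture views, so I'll back off and check the rail, handle and tab by numbers.

Run:
```python
from h import *; from workcell import env
x,y,z=env.state()["eef_pos"]
env.move_l([x-150,y-60,z+100],250)
env.dwell(.3)
hs=lambda i:cv2.cvtColor(i,cv2.COLOR_BGR2HSV)
a=load("t6")["image"];b=env.snapshot("top")["image"];a0=load("top0")["image"];c=env.snapshot("scene")["image"];c0=load("scene0")["image"]
print("tail column bgr rows 214-224 then/now",a[214:225,213].sum(1),b[214:225,213].astype(int).sum(1))
for n,lo,hi,(y0,y1,x0,x1) in(("red",(0,170,80),(8,255,255),(195,235,295,340)),("tab",(24,170,60),(36,255,255),(233,255,280,306))):
    for im in(c0,c):
        ys,xs=np.nonzero(cv2.inRange(hs(im),lo,hi)[y0:y1,x0:x1]);print(n,len(xs),xs.mean()+x0,ys.mean()+y0)
print(env.state()["t"],env.state()["ft_force"])
```

```text
tail column bgr rows 214-224 then/now [399 401 397 389 349 270 230 241 250 252 255] [413 409 409 400 365 285 239 252 259 262 264]
red 80 316.25 207.6875
red 82 316.4756097560976 207.8658536585366
tab 77 294.14285714285717 240.75324675324674
tab 80 294.0125 240.875
39.0167 [ 0.3957228  -0.84300532  0.26796624]
```

The handle and lever are back at their starting positions, and the rail's tail edge hasn't moved since it was pushed home. I'm handing the job in.

```bash
python3 -c "
from workcell import env
print(env.close_job())"
```

```text
the job is handed in; nothing more can be done
None
```

I handed the job in at about 39 s: rail pushed home, pliers locked by themselves, and the release lever sprang handle and jaw open. The rail was still home at the last check, but pin depth was only inferred from the lock, no verdict came back, and I viewed 11 pictures against the limit of 10.

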